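Fit the drill jig plate onto its locating pin and hold it down

TASK

Lift the jig plate by its T-handle up and off the two hooks of its stand, slide its nose under the keeper bar of the drilling fixture until the plate drops over the locating pin, and press it down against the spring until it lies flat on the fixture, ready for drilling. Finish while still gripping the handle and holding the plate pressed fully down: do not let go. Leave the other things on the bench where they are.

Things in the scene. Friction and masses are not known exactly. Their poses are not given: they have to be found in the camera images.
- jig_plate: Aluminium jig plate, about 0.45 kg, 150 (x) x 60 (y) x 12 mm, with a steel T-handle on its middle. Origin: centre of its underside, z up, +x towards the nose: the end with a round steel cap (30 mm wide, 3 mm high) over a blind hole; four dark bushings at the other end. At first it hangs level on the stand's hooks by its crossbar, underside 60 mm above the bench, with a few mm and degrees of play.
- handle (a point): Centre of the T-handle's crossbar, 77 mm straight above the plate's origin. Crossbar 14 (x) x 100 (y) x 20 (z) mm, from 67 to 87 mm above the plate's underside; shank below it 14 (x) x 26 (y) mm. Both have flat sides in one plane, to be pinched across the plate's x.
- hole (a point): Mouth of the blind hole in the plate's underside, at its centre: 55 mm from the plate's origin along its +x, 20 mm short of the nose end. 15 mm in diameter, chamfered, 12 mm deep.
- stand: Fixed stand, grey base 120 x 130 x 12 mm; origin: centre of its underside, below the hanging plate's origin, axes like the plate's. Two J-hooks of 8 mm rod 80 mm apart along y (72 mm free between) cup the crossbar's ends from below at 127 mm; their posts (x = +17 mm) and tips (x = -17 mm) reach 144 mm. The bar is free after rising 20 mm, the whole plate passes over all after 90 mm.
- fixture: Fixed drilling fixture: steel block 200 (x) x 120 (y) mm, top face (deck) 30 mm above the bench. Origin: centre of its underside. When the jig plate is home, its origin is straight above this point, its underside on the deck, its +x along the fixture's +x.
- keeper (a point): Middle of the underside of the keeper bar that bridges the deck across y: x from 20 to 34 mm, 32 to 40 mm above the deck; 70 mm between its posts. The plate cannot be set down from above: its nose enters under the keeper from the fixture's -x side and moves along +x, its underside 11 to 16 mm above the deck, just over the pin, till the hole is over the pin.
- pin (a point): Foot of the steel locating pin, on the deck, 55 mm from the fixture's origin along +x, just beyond the keeper: 12 mm in diameter, 10.5 mm tall, tapering to 7 mm over its top 3 mm. The plate's nose hides it as it slides over.
- spring_pad (a joint): Spring pad in the middle of the deck, 36 x 40 mm, 5 mm proud: how far it is pressed, in m: 0 free, 0.005 flush. It begins to yield at 8 N and is flush at 12 N, so the plate, dropped on the pin, rests 5 mm above the deck by its own weight and must be pressed with about 6 to 9 N more to lie on the deck.
- gear: Bystander, loose: small dark gear blank with a raised boss, 50 mm across, 20 mm high; origin at centre of underside
- bottle: Bystander, loose: clear water bottle, 64 mm across, 200 mm tall; origin at centre of underside
- sprayer: Bystander, loose: white spray bottle, 72 mm across, 175 mm tall; origin at centre of underside
- parts_box: Bystander, loose: open wooden box 80 x 130 x 60 mm; origin at centre of underside
- hub: Bystander, loose: dark flanged hub, flange 120 mm across, 60 mm high; origin at centre of underside
- wrench: Bystander, loose: steel wrench, 180 mm long, lying flat along its x axis
- disc: Bystander, loose: flat grinding disc, 76 mm across, 6 mm thick; origin at centre of underside
- shaft: Bystander, loose: steel shaft 28 mm across, 120 mm long, lying along its x axis
There are look-alikes about, which are no part of the job. Leave any red look-alike of the jig_plate alone.

How it is judged:
By the outcome, as a careful person would: the job done as asked, in the order asked, and still so for the second after the job is handed in, while the arm keeps its last pose, push and grip.
It also fails if it takes over 45 s, if anything falls off the work surface, if the arm or the gripper's body presses on something with over 40 N, if the wrist force passes 120 N, or if a joint passes its speed limit or range.

ROBOT

A 6-joint arm with a two-finger parallel gripper is mounted at the origin on the work surface. World frame = base frame: x ahead of the robot, y to its left, z up, the work surface at z = 0. Lengths are in m, angles in rad, forces in N, time in s.
With the tool pointing down it reaches from about 0.375 to 0.925 m from the base axis. Payload 5.7 kg.
Tool frame: the origin (TCP) lies between the finger pads; the fingertips stand 22 mm ahead of it and the grasp point (between the pads) lies 3 mm ahead of it; x points along the fingers, y is the direction in which the jaws open and shut, and the axes are right-handed (so a half turn about x gives the same grasp; the last joint's range is limited). The gripper opens to 85 mm and grips with 20 to 120 N. Pads are 22 mm wide; open, the fingers measure 114 mm over their backs; the gripper's body (76 mm by 85 mm) begins 54 mm behind the grasp point. The pads swing forward as they close: fully open they stand 13 mm farther back than shut.
Start: joints at [1.215, 0.359, 1.51, -0, 1.272, -0.115], TCP at [0.143, 0.583, 0.253] pointing down, gripper open.
Joint ranges: [-2.97, 2.97], [-1.01, 2.36], [0.21, 2.38], [-0.96, 4.11], [0.2, 2.71], [-2.98, 2.98]. Speed limits (rad/s): [2.39, 2.39, 3.14, 3.14, 3.14, 3.14].

INTERFACE

Orientations are given as a unit quaternion [w, x, y, z].
In Python, from bench import * gives the robot as it stands.
- The arm moves only by the tool apply_moves, never from a script. Its argument "rows" is one flat list of numbers, 7 for each row, row after row: the closure, from 0 (fully open) to 1 (shut), then the shift along the tool's x, y, z in cm, then the turn, a rotation vector about the tool's x, y, z in degrees. In form: [claw, tx, ty, tz, ax, ay, az, claw, tx, ty, tz, ax, ay, az, ...]. A call has 1 to 10 rows; each row shifts and turns the commanded pose from where the row before left it, along the tool's axes as they then stand; what a row does not reach is not made up. A row lasts 1/12 s, in which the tool goes at most 41.7 mm and 7.16 degrees, less where a joint would pass 70% of its speed; a pose out of reach is approached as far as the arm can. A call is refused whole if a number of a shift passes 4.17 or a number of a turn 7.16, either way. A call with a gripper value outside its range is refused whole. The fingers move at their own pace and stop on an object; "squeeze" is the grip in N (left out, the last holds). Time passes only in rows, so rows that do not move let the fingers close. It gives the time, the measured TCP pose, the force and the opening at its end, in the units of the state.
- sense(): the state, without advancing time (a new reading comes with each control period).
- grab_frame(name): name is "scene" or "top" or "wrist"; returns a dict with "img" (400x640x3 uint8, red, green, blue), "depth" (400x640 float32, m along the optical axis (not along the pixel's ray), 0 where there is no reading), "fx", "fy", "cx", "cy" (pixels), "world_from_camera" (4x4, takes a point from camera to world coordinates); the wrist camera has in their place "tool_from_camera" (4x4, takes a point from camera to tool coordinates, whose origin is the TCP and whose axes are the tool frame's). Camera axes: x right, y down, z forward; pixel columns grow to the right and rows downward; lengths in m; the calibration is good to about 2 mm. A picture is of the moment at which its call begins: read the wrist's pose just before it.
- close_job(): hands the job in, once; it reports no verdict.
The state is a dict: "time": time; "q": joint angles; "dq": joint speeds; "tau": joint torques, N m; "tcp_pos": TCP position; "eef_rot": TCP orientation; "ft_force": force on the tool from outside, world axes, zero at the start; "ft_torque": the same for the moment, N m; "opening": finger opening in m.
Only numpy, scipy, OpenCV 4.12 (cv2) and the standard library are available. Lean on these libraries where they do the work, as an engineer would, in place of code of your own. Each camera call takes 0.05 s, during which the arm holds its last target. There are 200 camera calls.

## Working session

There is one attempt and no reset: what is moved stays moved. The work goes in short steps, Python scripts to look and compute and a tool call to move; the robot and the scene stay as the last step left them, time stands still between calls to the robot, and variables do not carry over. Pictures are saved under pics/ and viewed, about 8 in all and at most 12, crops included, and the job is handed in when it is done.

Besides the shell and the picture viewer there is one more tool, called after "Request:" as name(argument=value, ...), one argument or row to a line, values as JSON. apply_moves: Moves the arm, as the interface text tells. Its arguments: {"type":"object","properties":{"rows":{"type":"array","items":{"type":"number"}},"squeeze":{"type":"number"}},"required":["rows"]}

```bash
ls; mkdir -p pics; cat > h.py <<'E'
from bench import *
import numpy as np, cv2
def grab(n,save=True,tag=''):
    f=grab_frame(n); 
    np.savez(f'pics/{n}{tag}.npz',**{k:np.asarray(v) for k,v in f.items()})
    cv2.imwrite(f'pics/{n}{tag}.png',f['img'][...,::-1]); return f
def load(t): return dict(np.load(f'pics/{t}.npz'))
def pts(f):
    d=f['depth'];v,u=np.mgrid[:d.shape[0],:d.shape[1]]
    P=np.stack([(u-f['cx'])/f['fx']*d,(v-f['cy'])/f['fy']*d,d],-1)
    T=f['world_from_camera']; W=P@T[:3,:3].T+T[:3,3]; W[d<=0]=np.nan; return W
def ray(f,u,v,z):
    T=f['world_from_camera'];r=T[:3,:3]@np.array([(u-f['cx'])/f['fx'],(v-f['cy'])/f['fy'],1]);o=T[:3,3]
    return o+r*(z-o[2])/r[2]
E
python3 - <<'E'
from h import *
a=grab('scene');b=grab('top')
print(a['world_from_camera'].round(3),b['world_from_camera'].round(3),a['fx'],b['fx'])
print(sense())
E
```

```text
pics
[[-0.136  0.786 -0.603  1.361]
 [ 0.991  0.098 -0.095  0.064]
 [-0.016 -0.61  -0.792  1.188]
 [ 0.     0.     0.     1.   ]] [[-0.026 -0.98   0.197  0.279]
 [-1.     0.026 -0.005 -0.059]
 [-0.    -0.198 -0.98   1.296]
 [ 0.     0.     0.     1.   ]] 399.37858523801384 420.16033823711325
{'time': 0.1, 'q': array([ 1.21493215e+00,  3.59468154e-01,  1.51136704e+00, -3.09430007e-05,
        1.27255095e+00, -1.15091890e-01]), 'dq': array([-0.00039345, -0.00204186, -0.0002065 , -0.00086139, -0.00037903,
       -0.00035646]), 'tau': array([ 4.65755893e-04, -5.28654671e+01, -2.79352105e+01, -6.89623403e-05,
        5.02783136e-03, -2.60003441e-05]), 'tcp_pos': array([0.14286741, 0.58210527, 0.2525004 ]), 'eef_rot': array([ 0.70185131,  0.08429812,  0.70212686, -0.08553619]), 'ft_force': array([-0.42965058,  0.33670272,  0.0572206 ]), 'ft_torque': array([ 0.02470467,  0.0493526 , -0.01263799]), 'opening': 0.0851117330691462}
```

View pics/scene.png

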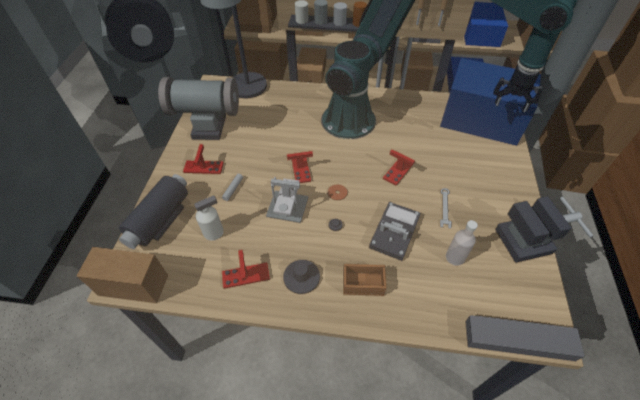

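View pics/top.png

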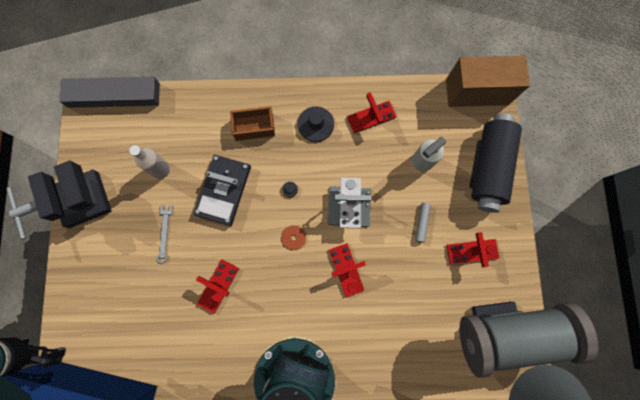

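Candidates for the plate: the silver plate at top (350,203), hanging on the grey stand, and four red look-alikes at (372,113), (217,287), (346,268) and (472,252). The silver one is the match because it is aluminium, has a round cap and hangs on hooks. The fixture is at about (222,190). I'll enlarge both to confirm.

```bash
python3 - <<'E'
from h import *
f=load('top');s=load('scene')
def c(f,x,y,w,h): return cv2.resize(f['img'][y:y+h,x:x+w],(400,300),interpolation=cv2.INTER_CUBIC)
im=np.vstack([np.hstack([c(f,305,160,90,68),c(f,177,150,90,68)]),np.hstack([c(s,242,165,90,68),c(s,352,195,90,68)])])
cv2.imwrite('pics/crop1.png',im[...,::-1])
W=pts(f)
for n,(x0,x1,y0,y1) in dict(plate=(322,376,170,230),fix=(190,256,150,230)).items():
    w=W[y0:y1,x0:x1]; 
    print(n,np.histogram(w[...,2][np.isfinite(w[...,2])],bins=np.arange(-.005,.18,.005)))
    print((w[::6,::6,2]*1000).round())
E
```

```text
plate (array([577, 719, 190, 423,  99,   0,   0,   1,   0,   0,   0,   0,   0,
         1, 112, 544, 211,  12,   3,   7,   2,   0,   5,   3,   2,  15,
        18,  11,  26,  62, 128,  21,   0,   0,   0,   0]), array([-0.005,  0.   ,  0.005,  0.01 ,  0.015,  0.02 ,  0.025,  0.03 ,
        0.035,  0.04 ,  0.045,  0.05 ,  0.055,  0.06 ,  0.065,  0.07 ,
        0.075,  0.08 ,  0.085,  0.09 ,  0.095,  0.1  ,  0.105,  0.11 ,
        0.115,  0.12 ,  0.125,  0.13 ,  0.135,  0.14 ,  0.145,  0.15 ,
        0.155,  0.16 ,  0.165,  0.17 ,  0.175]))
[[  2.   1.  -2.   3.   0.  -0.   1.   4.   0.]
 [  1.  -0.   1.   1.   5.  -1.  -2.  -3.   4.]
 [  0.   3.   2.  75.  76.  74.  70.   3.   3.]
 [  4.   3.  12.  73.  73.  72.  69.   9.   3.]
 [  3.   3.  12.  73.  71.  71.  72.   9.  15.]
 [ -0.   5.  11. 134. 137. 140. 140. 143.   2.]
 [  2.  11.   6.  71.  71.  76.  72.  12.   0.]
 [  1.  12.  10.  71.  78.  70.  81.  10.   7.]
 [  2.  12.  15.  74.  70.  73.  73.  10.  -2.]
 [ -1.   3.  14.  70.  72.  72.  70.  12.  -5.]]
fix (array([1102, 1393,  165,   27,   27,   55,  839, 1233,  176,   16,    4
[... 466 characters left out ...]
 0.155,  0.16 ,  0.165,  0.17 ,  0.175]))
[[-3. -2.  2. -3.  3. -0.  6.  3. -5.  2.  1.]
 [-1. -1.  1.  3. 31. 31.  4. -1. -1.  1. nan]
 [ 4. -2. -1.  4. 33. 29. 29. 27. 28.  1.  0.]
 [ 1.  4. -0. -2. 31. 29. 33. 31. 32. 29.  4.]
 [-1. -1.  1. 75. 75. 32. 32. 34. 29. 33. nan]
 [-4.  7.  5. 29. 31. 34. 71. 70. 28. 30. -2.]
 [-0.  1. 31. 30. 31. 35. 40. 30. 30. 10.  4.]
 [ 0. -1. 32. 31. 33. 32. 32. 30. 34.  2.  2.]
 [ 2. -4. 37. 27. 25. 28. 27. 26. 29. -2.  3.]
 [ 4. 30. 33. 26. 32. 32. 29. 31.  3. -3. -1.]
 [ 2. 33. 33. 32. 32. 34. 29. 28. -2.  3.  1.]
 [-3.  2. 30. 32. 33. 32. 30. 33.  3.  2.  0.]
 [ 4.  1. -1.  1. -0. 28. 29.  6.  1.  5. -2.]
 [-2. -2.  0. -2.  3. -2.  3. -2.  3.  0.  6.]]
```

View pics/crop1.png

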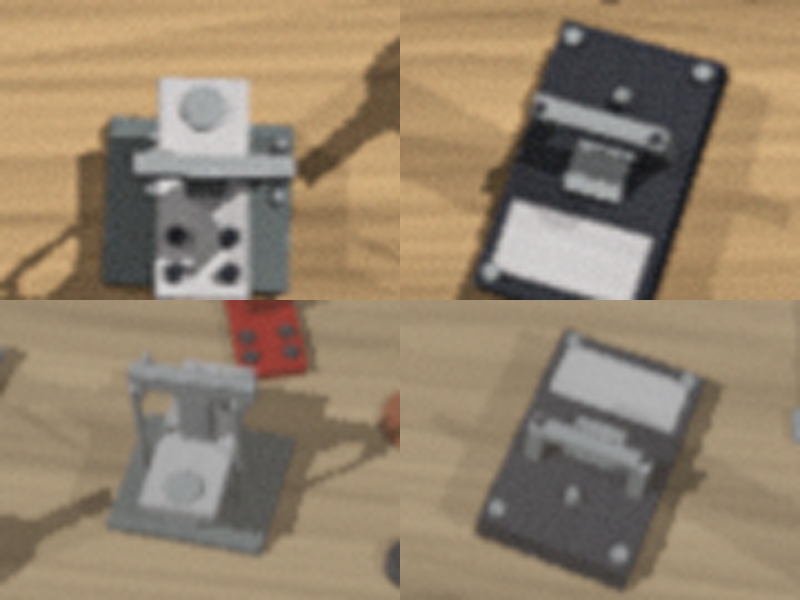

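The crop confirms it: the silver plate hangs on the stand with its round cap toward world +x (top (350,185)). On the fixture, the pin at top (227,171) lies beyond the keeper, toward world +x with a slight lean to −y. Next I'll measure both.

```bash
cat >> h.py <<'E'
def rect(P):
    (c,s,a)=cv2.minAreaRect((P[:,:2]*1000).astype(np.float32)); return np.round(c,1),np.round(s,1),round(a,1)
def proj(f,m,z):
    "mask -> points on plane z"
    v,u=np.nonzero(m);T=f['world_from_camera']
    r=np.stack([(u-f['cx'])/f['fx'],(v-f['cy'])/f['fy'],np.ones(len(u))],-1)@T[:3,:3].T;o=T[:3,3]
    return o+r*((z-o[2])/r[:,2])[:,None]
E
python3 - <<'E'
from h import *
for n,fx,pl in (('top',(185,150,262,232),(318,165,380,236)),('scene',(362,195,432,265),(262,170,315,225))):
    f=load(n);W=pts(f);z=cv2.medianBlur(np.nan_to_num(W[...,2]).astype(np.float32),3)
    for lab,(x0,y0,x1,y1),lo,hi,zz in (('deck',fx,.02,.045,.03),('keeper',fx,.062,.085,.07),('plate',pl,.062,.085,.072),('bar',pl,.132,.16,.147)):
        m=np.zeros(z.shape,np.uint8); m[y0:y1,x0:x1]=((z>lo)&(z<hi))[y0:y1,x0:x1]
        k,L,S,_=cv2.connectedComponentsWithStats(m); i=1+np.argmax(S[1:,4]); m=L==i
        P=proj(f,m,zz); print(n,lab,m.sum(),'rect',rect(P),'mean',(P.mean(0)*1000).round(1),'zmed',np.median(W[m][:,2]).round(4))
f=load('top')
for nm,u,v,zz in (('cap',305+203/400*90,160+107/300*68,.075),('pin',177+222/400*90,150+95/300*68,.0405),('k1',177+(540-400)/400*90,150+106/300*68,.07),('k2',177+(660-400)/400*90,150+140/300*68,.07)):
    print(nm,ray(f,u,v,zz).round(4))
s=load('scene')
print('cap s',ray(s,242+185/400*90,165+(487-300)/300*68,.075).round(4),'pin s',ray(s,352+(571-400)/400*90,195+(494-300)/300*68,.0405).round(4))
E
```

```text
top deck 2325 rect (array([568.2, 212.7]), array([123. , 200.9]), 72.7) mean [564.3 213.4  30. ] zmed nan
top keeper 157 rect (array([594.2, 205.4]), array([95.5, 15.5]), 72.0) mean [594.  204.8  70. ] zmed 0.0702
top plate 527 rect (array([ 473.4, -177. ]), array([65.4, 77.6]), 88.5) mean [ 471.8 -175.8   72. ] zmed 0.0728
top bar 227 rect (array([ 506.3, -178.4]), array([26. , 98.2]), 4.1) mean [ 507.6 -178.5  147. ] zmed nan
scene deck 1573 rect (array([573.8, 209.5]), array([119.8, 205.3]), 72.4) mean [577.8 209.3  30. ] zmed nan
scene keeper 126 rect (array([598.1, 202.1]), array([93.1, 18.6]), 72.5) mean [597.8 202.2  70. ] zmed 0.0685
scene plate 390 rect (array([ 533.4, -176.7]), array([ 71. , 112.1]), 87.1) mean [ 542.1 -180.6   72. ] zmed 0.0715
scene bar 187 rect (array([ 518.3, -178.8]), array([100.3,  40.3]), 86.6) mean [ 516.  -178.4  147. ] zmed 0.1437
cap [ 0.5624 -0.1821  0.075 ]
pin [0.6208 0.1945 0.0405]
k1 [0.6065 0.244  0.07  ]
k2 [0.5804 0.1624 0.07  ]
cap s [ 0.5642 -0.1794  0.075 ] pin s [0.6243 0.1942 0.0405]
```

```bash
cat >> h.py <<'E'
from scipy.spatial.transform import Rotation as Ro
def R(s): 
    q=s['eef_rot'];return Ro.from_quat([q[1],q[2],q[3],q[0]])
def goto(p,yaw=None,s=None):
    "tool y heading (deg, world, mod 180) and total shift in current tool axes (cm), turn (deg)"
    s=s or sense(); r=R(s); d=r.inv().apply(np.array(p)-s['tcp_pos'])*100
    x,y=r.as_matrix()[:,0],r.as_matrix()[:,1]
    h=np.degrees(np.arctan2(y[1],y[0]))
    print('tcp',s['tcp_pos'].round(4),'toolx',x.round(4),'y heading',h.round(2),'J6',s['q'][5].round(3),'F',np.round(s['ft_force'],1),'open',round(s['opening'],4),'t',round(s['time'],2))
    if yaw is not None:
        yy=np.radians(yaw); Y=np.array([np.cos(yy),np.sin(yy),0])
        if Y@y<0: Y=-Y
        X=np.array([0,0,-1.]); T=Ro.from_matrix(np.stack([X,Y,np.cross(X,Y)],1))
        print('turn',np.degrees((r.inv()*T).as_rotvec()).round(2))
    print('shift cm',d.round(2))
E
python3 - <<'E'
from h import *
goto([.50,.22,.36],-17.5)
f=grab_frame('wrist');print(f['tool_from_camera'].round(3),f['fx'])
E
```

```text
tcp [0.1429 0.5821 0.2525] toolx [-6.0e-04 -1.7e-03 -1.0e+00] y heading 76.21 J6 -0.115 F [-0.4  0.3  0.1] open 0.0851 t 0.1
turn [-8.629e+01 -9.000e-02  7.000e-02]
shift cm [-10.71 -26.67  43.32]
[[-0.001 -0.285  0.958 -0.12 ]
 [ 1.    -0.001  0.     0.001]
 [ 0.001  0.958  0.285 -0.072]
 [ 0.     0.     0.     1.   ]] 359.8029369348169
```

Request:
apply_moves(
  rows=[0,-1.5,-1.8,3.0,0,0,0,0,-1.5,-1.8,3.0,0,0,0,0,-1.5,-1.8,3.0,0,0,0,0,-1.5,-1.8,3.0,0,0,0,0,-1.5,-1.8,3.0,0,0,0,0,-1.5,-1.8,3.0,0,0,0,0,-1,-2,3.4,0,0,0,0,-0.7,-2,3.4,0,0,0,0,0,-2,3.4,0,0,0,0,0,-2,3.4,0,0,0],
)

```text
time: 0.98
tcp_pos: [0.4063, 0.3233, 0.3609]
eef_rot: [0.702, 0.085, 0.702, -0.085]
ft_force: [1.0, 0.4, -0.5]
opening: 0.0856
```

Request:
apply_moves(
  rows=[0,0,0,0,7.16,0,0,0,0,0,0,7.16,0,0,0,0,0,0,7.16,0,0,0,0,0,0,7.16,0,0,0,0,0,0,7.16,0,0,0,0,0,0,7.16,0,0,0,0,0,0,7.16,0,0,0,0,0,0,7.16,0,0,0,0,0,0,7.16,0,0,0,0,0,0,7.16,0,0],
)

```text
time: 1.82
tcp_pos: [0.4049, 0.3246, 0.36]
eef_rot: [0.518, 0.481, 0.518, -0.481]
ft_force: [-0.1, 0.8, 0.2]
opening: 0.0852
```

```bash
python3 - <<'E'
from h import *
goto([.55,.24,.33],-17.5)
E
```

```text
tcp [0.4049 0.3246 0.36  ] toolx [-7.e-04 -5.e-04 -1.e+00] y heading 4.25 J6 0.469 F [-0.1  0.8  0.2] open 0.0852 t 1.82
turn [21.75  0.03  0.04]
shift cm [ 2.99 13.85  9.51]
```

Request:
apply_moves(
  rows=[0,0.6,2.8,1.9,0,0,0,0,0.6,2.8,1.9,0,0,0,0,0.6,2.8,1.9,0,0,0,0,0.6,2.8,1.9,0,0,0,0,0.6,2.7,1.9,0,0,0,0,0,0,0,7.1,0,0,0,0,0,0,7.1,0,0,0,0,0,0,7.1,0,0,0,0,0,0,0,0,0,0,0,0,0,0,0,0],
)

```text
time: 2.65
tcp_pos: [0.5512, 0.2411, 0.33]
eef_rot: [-0.423, -0.566, -0.423, 0.567]
ft_force: [-0.3, 0.2, 0.7]
opening: 0.0852
```

```bash
cat >> h.py <<'E'
def wgrab(tag):
    s=sense(); f=grab('wrist',tag=tag); T=np.eye(4);T[:3,:3]=R(s).as_matrix();T[:3,3]=s['tcp_pos']
    f['world_from_camera']=T@f['tool_from_camera']; np.savez(f'pics/wrist{tag}.npz',**{k:np.asarray(v) for k,v in f.items()}); return f
E
python3 - <<'E'
from h import *
goto([.508,-.178,.33],-3)
f=wgrab('1');W=pts(f);z=cv2.medianBlur(np.nan_to_num(W[...,2]).astype(np.float32),5)
m0=((W[...,0]>.4)&(W[...,0]<.75)&(W[...,1]>.08)&(W[...,1]<.34))
for lab,lo,hi,zz in (('deck',.02,.045,.03),('keeper',.06,.085,.07)):
    m=(m0&(z>lo)&(z<hi)).astype(np.uint8)
    k,L,S,_=cv2.connectedComponentsWithStats(m);m=L==1+np.argmax(S[1:,4])
    P=proj(f,m,zz);print(lab,m.sum(),rect(P),P.mean(0).round(4),np.nanmedian(W[m][:,2]).round(4))
E
```

```text
tcp [0.5512 0.2411 0.33  ] toolx [-7.e-04 -3.e-04 -1.e+00] y heading -16.49 J6 0.585 F [-0.3  0.2  0.7] open 0.0852 t 2.65
turn [-13.49   0.02   0.03]
shift cm [1.000e-02 7.760e+00 4.141e+01]
deck 15148 (array([568.2, 214.5]), array([122.1, 198.7]), 72.3) [0.5671 0.2194 0.03  ] 0.0294
keeper 1152 (array([593.8, 207.4]), array([94.9, 15. ]), 72.4) [0.5942 0.2087 0.07  ] 0.0692
```

View pics/wrist1.png

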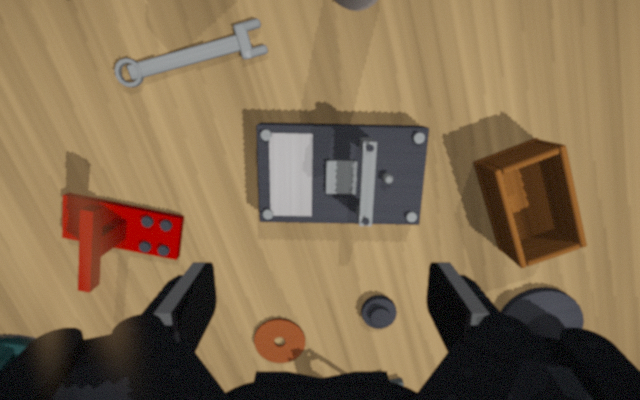

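The wrist view shows the fixture with corner screws at (266,135), (419,138), (267,214) and (411,217), the pin tip at (389,178) and the keeper at (368,183). I'll refine these by thresholding, then move over to the stand.

```bash
python3 - <<'E'
from h import *
f=load('wrist1');g=cv2.cvtColor(f['img'],cv2.COLOR_RGB2GRAY).astype(float)
def blob(u,v,z,r=9):
    w=g[v-r:v+r+1,u-r:u+r+1]; t=(w.min()+w.max())/2; m=(w>t).astype(np.uint8)
    k,L,S,C=cv2.connectedComponentsWithStats(m); i=L[r-1:r+2,r-1:r+2].max() if L[r,r]==0 else L[r,r]
    c=C[i]+[u-r,v-r]; p=ray(f,*c,z); print(c.round(1),S[i,4],p.round(4)); return p
P={k:blob(*k,.031) for k in ((266,135),(419,138),(267,214),(411,217))}
pin=blob(389,178,.0405,7)
a,b,c,d=P.values()
print('sides',[np.linalg.norm(x-y).round(4) for x,y in((a,b),(c,d),(a,c),(b,d))])
for x,y in((a,b),(c,d),(c,a),(d,b)): print(np.degrees(np.arctan2(*(y-x)[[1,0]])).round(2))
# bright (non-dark) deck edges: outline of non-wood low-brightness/gray region
hsv=cv2.cvtColor(f['img'],cv2.COLOR_RGB2HSV)
m=np.zeros(g.shape,np.uint8);m[115:235,240:435]=(hsv[...,1]<90)[115:235,240:435]
k,L,S,_=cv2.connectedComponentsWithStats(m);m=(L==1+np.argmax(S[1:,4])).astype(np.uint8)
print(S[1:,4].max()); Pm=proj(f,m,.03);print(rect(Pm))
E
```

```text
[268.7 136.7] 163 [0.5007 0.2836 0.031 ]
[419.1 137.7] 103 [0.6669 0.233  0.031 ]
[270.3 211.9] 137 [0.473  0.1965 0.031 ]
[411.5 216.8] 87 [0.6376 0.141  0.031 ]
[388.7 179. ] 58 [0.6207 0.1981 0.0405]
sides [np.float64(0.1736), np.float64(0.1737), np.float64(0.0914), np.float64(0.0966)]
-16.93
-18.64
72.34
72.35
16706
(array([567.2, 213.7]), array([125.7, 200.3]), 72.3)
```

Request:
apply_moves(
  rows=[0,0,0.78,4,0,0,0,0,0,0.78,4,0,0,0,0,0,0.78,4,0,0,0,0,0,0.78,4,0,0,0,0,0,0.78,4,0,0,0,0,0,0.78,4,0,0,0,0,0,0.78,4,0,0,0,0,0,0.78,4,0,0,0,0,0,0.78,4,0,0,0,0,0,0.4,1,0,0,0],
)

```text
time: 3.53
tcp_pos: [0.5153, -0.1396, 0.3306]
eef_rot: [-0.423, -0.567, -0.421, 0.568]
ft_force: [0.3, 0.3, -0.1]
opening: 0.0857
```

Request:
apply_moves(
  rows=[0,0,0,0,-7,0,0,0,0,0,0,-6.5,0,0,0,0,0,0,0,0,0,0,0,0,0,0,0,0],
)

```text
time: 3.87
tcp_pos: [0.5161, -0.1341, 0.3303]
eef_rot: [0.485, 0.514, 0.486, -0.514]
ft_force: [0.0, 0.9, 0.1]
opening: 0.0855
```

```bash
python3 - <<'E'
from h import *
goto([.508,-.178,.30],-3)
f=wgrab('2');W=pts(f);z=cv2.medianBlur(np.nan_to_num(W[...,2]).astype(np.float32),3)
m0=((W[...,0]>.4)&(W[...,0]<.62)&(W[...,1]>-.26)&(W[...,1]<-.1))
for lab,lo,hi,zz in (('plate',.062,.085,.072),('bar',.138,.155,.147)):
    m=(m0&(z>lo)&(z<hi)).astype(np.uint8)
    k,L,S,_=cv2.connectedComponentsWithStats(m);m=L==1+np.argmax(S[1:,4])
    P=proj(f,m,zz);print(lab,m.sum(),rect(P),P.mean(0).round(4),np.nanmedian(W[m][:,2]).round(4))
E
```

```text
tcp [ 0.5161 -0.1341  0.3303] toolx [-0.e+00  1.e-04 -1.e+00] y heading -3.27 J6 -0.327 F [0.  0.9 0.1] open 0.0855 t 3.87
turn [-0.27 -0.01  0.  ]
shift cm [ 3.03 -0.55  4.43]
plate 3088 (array([ 548.8, -178.4]), array([63.2, 67.5]), 86.7) [ 0.5501 -0.1786  0.072 ] 0.0712
bar 1617 (array([ 508. , -175.8]), array([99.8, 13.9]), 87.0) [ 0.5081 -0.1739  0.147 ] 0.146
```

View pics/wrist2.png

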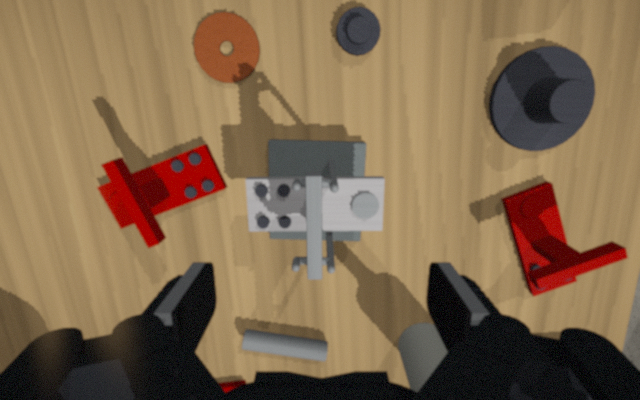

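The bar measures 100 x 14 mm, centred at (0.508, −0.176) with heading −3.0°. The fixture is at (0.568, 0.215) with heading −17.6°, and deck, keeper and pin agree within 1 mm. Descending to the grasp now.

Request:
apply_moves(
  rows=[0,0,-0.57,2.1,-0.27,0,0,0,0,0,2.1,0,0,0,0,2.5,0,0,0,0,0,0,3,0,0,0,0,0,0,3,0,0,0,0,0,0,3,0,0,0,0,0,0,2,0,0,0,0,0,0,1,0,0,0,0,0,0,0,0,0,0,0,0,0,0,0,0,0,0,0],
)

```text
time: 4.75
tcp_pos: [0.5085, -0.1759, 0.1857]
eef_rot: [-0.487, -0.513, -0.487, 0.513]
ft_force: [-0.3, 0.6, -0.2]
opening: 0.0854
```

```bash
python3 - <<'E'
from h import *
goto([.508,-.176,.138],-3)
E
```

```text
tcp [ 0.5085 -0.1759  0.1857] toolx [-1.e-04 -0.e+00 -1.e+00] y heading -2.94 J6 -0.41 F [-0.3  0.6 -0.2] open 0.0854 t 4.75
turn [0.06 0.   0.01]
shift cm [ 4.77 -0.05  0.01]
```

Request:
apply_moves(
  rows=[0,2,-0.05,0,0,0,0,0,1.8,0,0,0,0,0,0,1,0,0,0,0,0,0,0,0,0,0,0,0,0.5,0,0,0,0,0,0,1,0,0,0,0,0,0,1,0,0,0,0,0,0,1,0,0,0,0,0,0,1,0,0,0,0,0,0,1,0,0,0,0,0,0],
  squeeze=80,
)

```text
time: 5.58
tcp_pos: [0.5077, -0.1762, 0.1379]
eef_rot: [-0.487, -0.513, -0.487, 0.513]
ft_force: [0.0, 2.1, 15.2]
opening: 0.0132
```

Request:
apply_moves(
  rows=[1,0,0,0,0,0,0,1,0,0,0,0,0,0],
)

```text
time: 5.75
tcp_pos: [0.5082, -0.1764, 0.138]
eef_rot: [0.488, 0.513, 0.487, -0.512]
ft_force: [-0.0, 0.5, 5.8]
opening: 0.0126
```

```bash
python3 - <<'E'
from h import *
goto([.508,-.176,.235],-3)
E
```

```text
tcp [ 0.5082 -0.1764  0.138 ] toolx [ 1.2e-03 -6.0e-04 -1.0e+00] y heading -2.93 J6 -0.411 F [-0.   0.5  5.8] open 0.0126 t 5.75
turn [ 0.07  0.03 -0.07]
shift cm [-9.7  -0.01 -0.03]
```

Request:
apply_moves(
  rows=[1,-0.5,0,0,0,0,0,1,-0.7,0,0,0,0,0,1,-1,0,0,0,0,0,1,-1.2,0,0,0,0,0,1,-1.5,0,0,0,0,0,1,-1.6,0,0,0,0,0,1,-1.8,0,0,0,0,0,1,-1.7,0,0,0,0,0,1,0,0,0,0,0,0,1,0,0,0,0,0,0],
)

```text
time: 6.58
tcp_pos: [0.5081, -0.1763, 0.2383]
eef_rot: [0.488, 0.513, 0.486, -0.512]
ft_force: [0.1, -0.1, -5.4]
opening: 0.0128
```

```bash
python3 - <<'E'
from h import *
y=np.radians(-17.6);u=np.array([np.cos(y),np.sin(y)])
p=np.array([.5682,.2148])-.075*u; print(p)
goto([*p,.238],-17.6)
s=sense();print(s['ft_torque'])
f=wgrab('3');W=pts(f)
t=sense();r=R(t)
# plate top relative to the tool: fit plane of bright points near tool
L=r.inv().apply((W-t['tcp_pos']).reshape(-1,3)).reshape(W.shape)
m=(np.abs(L[...,1])<.09)&(np.abs(L[...,2])<.05)&(L[...,0]>.045)&(L[...,0]<.09)
Q=L[m];A=np.c_[Q[:,1:],np.ones(len(Q))];c=np.linalg.lstsq(A,Q[:,0],rcond=None)[0]
print(len(Q),'plane slopes y,z deg',np.degrees(c[:2]).round(2),'off',c[2].round(4)); 
(cc,ss,a)=cv2.minAreaRect((Q[:,[1,2]]*1000).astype(np.float32));print(cc,ss,a)
E
```

```text
[0.4967107  0.23747774]
tcp [ 0.5081 -0.1763  0.2383] toolx [ 0.002  -0.0011 -1.    ] y heading -2.93 J6 -0.411 F [ 0.1 -0.1 -5.4] open 0.0128 t 6.58
turn [14.67  0.04 -0.12]
shift cm [-2.000e-02 -3.250e+00 -4.127e+01]
[ 0.02747577 -0.0399634  -0.05025071]
22314 plane slopes y,z deg [ 0.1  -2.03] off 0.0651
(1.68853759765625, 1.824371337890625) (150.81729125976562, 61.31326675415039) 0.04039832204580307
```

View pics/wrist3.png

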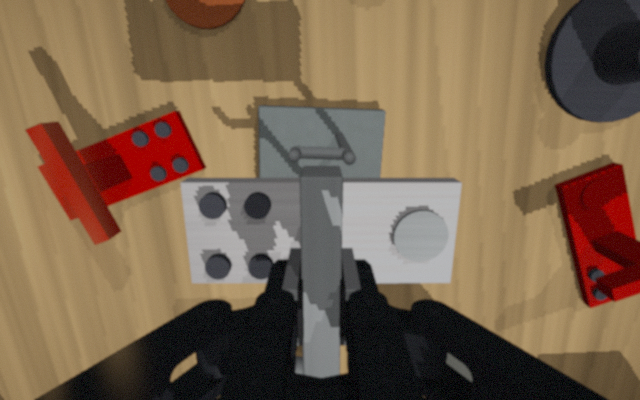

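The plate hangs free and square in the grip: 151 x 61 mm in view, 0° yaw to the tool, force −5.4 N. Carrying it to the pre-insertion pose.

Request:
apply_moves(
  rows=[1,0,-0.1,-1.2,0,0,0,1,0,-0.2,-2.4,0,0,0,1,0,-0.3,-3.2,0,0,0,1,0,-0.3,-3.5,0,0,0,1,0,-0.3,-3.5,0,0,0,1,0,-0.3,-3.5,0,0,0,1,0,-0.3,-3.5,0,0,0,1,0,-0.3,-3.5,0,0,0,1,0,-0.3,-3.5,0,0,0,1,0,-0.3,-3.5,0,0,0],
)

```text
time: 7.47
tcp_pos: [0.4948, 0.1399, 0.2359]
eef_rot: [-0.486, -0.512, -0.488, 0.513]
ft_force: [0.8, 0.3, -6.6]
opening: 0.013
```

Request:
apply_moves(
  rows=[1,0,-0.2,-3.4,0,0,0,1,0,-0.2,-3,0,0,0,1,0,-0.1,-2,0,0,0,1,0,-0.05,-1.1,0,0,0,1,0,0,0,3.5,0,0,1,0,0,0,5.5,0,0,1,0,0,0,4.2,0,0,1,0,0,0,1.5,0,0,1,0,0,0,0,0,0,1,0,0,0,0,0,0],
)

```text
time: 8.3
tcp_pos: [0.4952, 0.2326, 0.2364]
eef_rot: [-0.418, -0.57, -0.418, 0.571]
ft_force: [-0.5, 0.1, -5.3]
opening: 0.0127
```

```bash
cat >> h.py <<'E'
def tgt(x,y=0,yaw=-17.6,o=(.5682,.2148)):
    a=np.radians(yaw);return np.array(o)+x*np.array([np.cos(a),np.sin(a)])+y*np.array([-np.sin(a),np.cos(a)])
E
python3 - <<'E'
from h import *
goto([*tgt(-.075),.122],-17.6)
f=wgrab('4');W=pts(f);t=sense();r=R(t)
L=r.inv().apply((W-t['tcp_pos']).reshape(-1,3)).reshape(W.shape)
m=(np.abs(L[...,1])<.09)&(np.abs(L[...,2])<.05)&(L[...,0]>.05)&(L[...,0]<.08)
m=cv2.erode(m.astype(np.uint8),np.ones((7,7)))>0
m&=(np.abs(L[...,1])>.02)&(np.hypot(L[...,1]-.055,L[...,2])>.02)
Q=L[m]
for _ in range(4):
    A=np.c_[Q[:,1:],np.ones(len(Q))];c=np.linalg.lstsq(A,Q[:,0],rcond=None)[0];Q=Q[np.abs(A@c-Q[:,0])<.003]
print(len(Q),np.degrees(c[:2]).round(2),c[2].round(4))
# plate outline via tool-plane x=.066
hsv=cv2.cvtColor(f['img'],cv2.COLOR_RGB2HSV)
E
```

```text
tcp [0.4952 0.2326 0.2364] toolx [-1.9e-03 -9.0e-04 -1.0e+00] y heading -17.58 J6 0.62 F [-0.5  0.1 -5.3] open 0.0127 t 8.3
turn [0.02 0.08 0.09]
shift cm [ 1.144e+01  1.000e-02 -5.300e-01]
9910 [ 0.22 -0.03] 0.0671
```

View pics/wrist4.png

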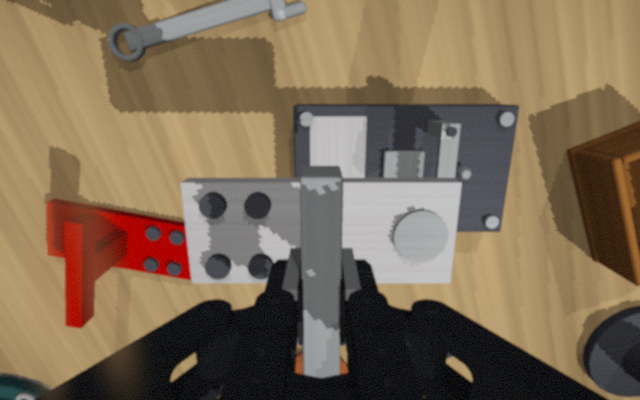

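```bash
python3 - <<'E'
from h import *
f=load('wrist4');t=sense();r=R(t);z0=t['tcp_pos'][2]
hsv=cv2.cvtColor(f['img'],cv2.COLOR_RGB2HSV);g=f['img'].mean(-1)
tl=lambda p:(r.inv().apply(p-t['tcp_pos'])*1000).round(1)
# plate: edges along columns / rows of bright gray vs surroundings on top plane
for lab,u,v,z in(('cap',421,236,z0-.0641),('pin',466,173,.0405),('s1',306,118,.031),('s2',507,118,.031),('s3',492,221,.031)): 
    p=ray(f,u,v,z);print(lab,p.round(4),tl(p))
for (u,v) in((182,180),(461,180),(450,283),(192,283)): print('corner',tl(ray(f,u,v,z0-.0671)))
E
```

```text
cap [0.5473 0.2149 0.1725] [64.  54.9  1.1]
pin [0.6204 0.1988 0.0405] [195.9 129.6  -5.7]
s1 [0.4985 0.2873 0.031 ] [205.5 -13.3 -53.3]
s2 [0.6675 0.2336 0.031 ] [205.3 164.  -53.1]
s3 [0.6382 0.1417 0.031 ] [205.4 163.8  43.3]
corner [ 67.2 -74.  -29.8]
corner [ 67.   74.6 -29.7]
corner [67.  75.  31.7]
corner [ 67.2 -75.1  31.7]
```

The plate is level (0.2°) and centred in tool z to within 1 mm. From here to home is +74.7 mm in tool y and −6.2 mm in tool z. Descending to just above pin height.

Request:
apply_moves(
  rows=[1,1,0,-0.3,0,0,0,1,2,0,-0.32,0,0,0,1,2,0,0,0,0,0,1,2,0,0,0,0,0,1,1.8,0,0,0,0,0,1,1.2,0,0,0,0,0,1,0.8,0,0,0,0,0,1,0.5,0,0,0,0,0,1,0,0,0,0,0,0,1,0,0,0,0,0,0],
)

```text
time: 9.18
tcp_pos: [0.4982, 0.239, 0.1244]
eef_rot: [0.418, 0.571, 0.417, -0.571]
ft_force: [0.6, 0.7, -4.7]
opening: 0.0128
```

```bash
python3 - <<'E'
from h import *
goto([*tgt(-.075),.122],-17.6)
f=wgrab('5');t=sense();r=R(t)
for u in range(1):
    W=pts(f);L=r.inv().apply((W-t['tcp_pos']).reshape(-1,3)).reshape(W.shape)
    m=(L[...,1]>.02)&(L[...,1]<.075)&(np.abs(L[...,2])<.03)&(L[...,0]<.08);print('plate top x',np.nanmedian(L[m][:,0]))
    m=(L[...,1]>.085)&(L[...,1]<.16)&(np.abs(L[...,2])<.05)
    print('deck x',np.nanmedian(L[m][:,0]))
E
```

```text
tcp [0.4982 0.239  0.1244] toolx [ 3.e-04  0.e+00 -1.e+00] y heading -17.62 J6 0.63 F [ 0.6  0.7 -4.7] open 0.0128 t 9.18
turn [-0.02 -0.01 -0.02]
shift cm [ 0.24 -0.1   0.19]
plate top x -0.028200991691957583
deck x 0.09500964218068639
```

View pics/wrist5.png

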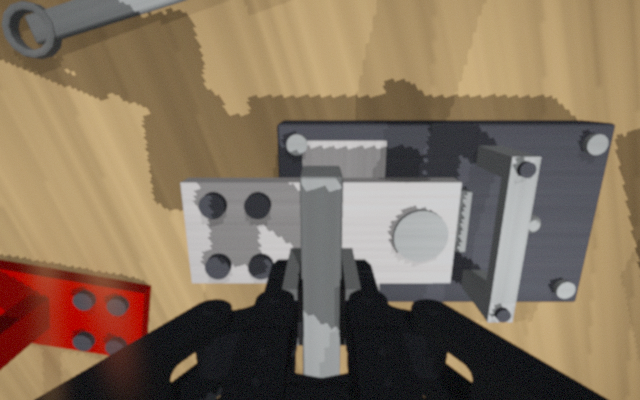

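```bash
python3 - <<'E'
from h import *
f=load('wrist5');t=sense();r=R(t);z0=t['tcp_pos'][2]
tl=lambda p:(r.inv().apply(p-t['tcp_pos'])*1000).round(1)
for lab,u,v,z in(('cap',421,236,z0-.0641),('pin',534,224,.0405),('s1',297,145,.031),('s2',597,144,.031),('s3',565,290,.031),('k1',526,170,.07),('k2',503,314,.07)): 
    p=ray(f,u,v,z);print(lab,p.round(4),tl(p))
E
```

```text
cap [0.5504 0.2215 0.0608] [64.2 54.7  1.2]
pin [0.6203 0.1987 0.0405] [ 84.5 128.2   1.7]
s1 [0.4985 0.286  0.031 ] [ 93.9 -14.3 -44.6]
s2 [0.6676 0.2327 0.031 ] [ 94.1 163.  -45. ]
s3 [0.638  0.1402 0.031 ] [ 94.  162.7  52.1]
k1 [0.6062 0.2443 0.07  ] [ 55.  101.  -37.5]
k2 [0.5818 0.1663 0.07  ] [ 54.9 101.3  44.2]
```

Request:
apply_moves(
  rows=[1,0.23,0,0.1,0,0,0,1,0,0.5,0,0,0,0,1,0,1,0,0,0,0,1,0,1,0,0,0,0,1,0,0.5,0,0,0,0,1,0,0,0,0,0,0,1,0,0,0,0,0,0],
)

```text
time: 9.82
tcp_pos: [0.5268, 0.2286, 0.122]
eef_rot: [0.417, 0.571, 0.417, -0.571]
ft_force: [-1.1, 0.5, -5.0]
opening: 0.0127
```

```bash
python3 - <<'E'
from h import *
goto([*tgt(0),.1215],-17.6)
E
```

```text
tcp [0.5268 0.2286 0.122 ] toolx [ 1.e-04  0.e+00 -1.e+00] y heading -17.68 J6 0.598 F [-1.1  0.5 -5. ] open 0.0127 t 9.82
turn [-0.08 -0.   -0.01]
shift cm [0.05 4.36 0.06]
```

Request:
apply_moves(
  rows=[1,0,0.6,0,0,0,0,1,0,1,0,0,0,0,1,0,1,0,0,0,0,1,0,0.9,0,0,0,0,1,0,0.5,0,0,0,0,1,0,0.38,0,0,0,0,1,0,0,0,0,0,0,1,0,0,0,0,0,0],
)

```text
time: 10.48
tcp_pos: [0.5678, 0.2155, 0.1218]
eef_rot: [-0.417, -0.571, -0.417, 0.571]
ft_force: [-0.9, -0.3, -5.0]
opening: 0.0129
```

```bash
python3 - <<'E'
from h import *
goto([*tgt(0),.109],-17.6)
f=wgrab('6');t=sense();r=R(t);z0=t['tcp_pos'][2];g=f['img']
cv2.imwrite('pics/c6.png',cv2.resize(g[60:340,240:640],(800,560),interpolation=cv2.INTER_CUBIC)[...,::-1])
E
```

```text
tcp [0.5678 0.2155 0.1218] toolx [-6.e-04 -1.e-04 -1.e+00] y heading -17.65 J6 0.557 F [-0.9 -0.3 -5. ] open 0.0129 t 10.48
turn [-0.05  0.02  0.03]
shift cm [1.28 0.06 0.05]
```

View pics/c6.png

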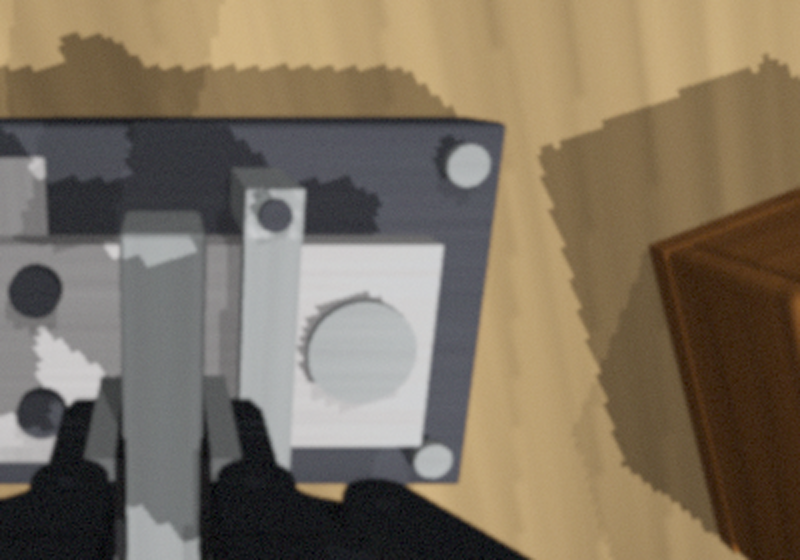

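The nose is under the keeper and over the pin, with the cap at crop (362,350). Lowering in small steps and watching the force.

Request:
apply_moves(
  rows=[1,0.15,0,0,0,0,0,1,0.15,0,0,0,0,0,1,0.1,0,0,0,0,0,1,0.1,0,0,0,0,0,1,0,0,0,0,0,0],
)

```text
time: 10.95
tcp_pos: [0.5676, 0.2156, 0.1167]
eef_rot: [-0.417, -0.57, -0.418, 0.571]
ft_force: [-0.2, -0.4, -6.3]
opening: 0.0125
```

```bash
python3 - <<'E'
from h import *
goto([*tgt(0),.109],-17.6);print(sense()['ft_torque'])
E
```

```text
tcp [0.5676 0.2156 0.1167] toolx [-6.e-04 -2.e-04 -1.e+00] y heading -17.62 J6 0.557 F [-0.2 -0.4 -6.3] open 0.0125 t 10.95
turn [-0.02  0.02  0.03]
shift cm [0.77 0.08 0.06]
[ 0.00520901  0.02524841 -0.01120342]
```

No contact force with the underside about 8 mm above the deck, below the 10.5 mm pin top, so the pin is in the hole. Continuing down onto the spring pad.

Request:
apply_moves(
  rows=[1,0.1,0,0,0,0,0,1,0.1,0,0,0,0,0,1,0.1,0,0,0,0,0,1,0,0,0,0,0,0],
)

```text
time: 11.28
tcp_pos: [0.5678, 0.2155, 0.1137]
eef_rot: [-0.417, -0.571, -0.418, 0.571]
ft_force: [1.0, 0.2, -5.0]
opening: 0.0127
```

Request:
apply_moves(
  rows=[1,0.1,0,0,0,0,0,1,0.1,0,0,0,0,0,1,0,0,0,0,0,0],
)

```text
time: 11.53
tcp_pos: [0.568, 0.2156, 0.1126]
eef_rot: [0.418, 0.571, 0.417, -0.571]
ft_force: [-2.2, -0.9, 2.6]
opening: 0.0128
```

```bash
python3 - <<'E'
from h import *
goto([*tgt(0),.109],-17.6);print(sense()['ft_torque'])
E
```

```text
tcp [0.568  0.2156 0.1126] toolx [ 3.e-04 -0.e+00 -1.e+00] y heading -17.63 J6 0.557 F [-2.2 -0.9  2.6] open 0.0128 t 11.53
turn [-0.03 -0.01 -0.02]
shift cm [0.36 0.04 0.07]
[-0.12941308  0.4290944   0.06024332]
```

Request:
apply_moves(
  rows=[1,0.1,0,0,0,0,0,1,0.1,0,0,0,0,0,1,0,0,0,0,0,0,1,0,0,0,0,0,0],
)

```text
time: 11.87
tcp_pos: [0.5681, 0.2157, 0.1104]
eef_rot: [0.418, 0.571, 0.417, -0.571]
ft_force: [-2.3, 0.1, 4.5]
opening: 0.0127
```

```bash
python3 - <<'E'
from h import *
goto([*tgt(0),.109],-17.6);print(sense()['ft_torque'])
E
```

```text
tcp [0.5681 0.2157 0.1104] toolx [ 4.e-04  0.e+00 -1.e+00] y heading -17.63 J6 0.557 F [-2.3  0.1  4.5] open 0.0127 t 11.87
turn [-0.03 -0.01 -0.02]
shift cm [0.14 0.04 0.08]
[-0.0568624   0.47863724  0.05493558]
```

Request:
apply_moves(
  rows=[1,0.1,0,0,0,0,0,1,0.1,0,0,0,0,0,1,0,0,0,0,0,0,1,0,0,0,0,0,0],
)

```text
time: 12.2
tcp_pos: [0.5681, 0.2157, 0.1084]
eef_rot: [0.418, 0.571, 0.417, -0.571]
ft_force: [-2.3, -0.1, 5.7]
opening: 0.0132
```

Request:
apply_moves(
  rows=[1,0.05,0,0,0,0,0,1,0.05,0,0,0,0,0,1,0,0,0,0,0,0],
)

```text
time: 12.45
tcp_pos: [0.5679, 0.2157, 0.1082]
eef_rot: [0.418, 0.571, 0.417, -0.571]
ft_force: [-5.4, 0.1, 13.4]
opening: 0.013
```

```bash
python3 - <<'E'
from h import *
goto([*tgt(0),.109],-17.6);print(sense()['ft_torque'])
E
```

```text
tcp [0.5679 0.2157 0.1082] toolx [ 4.e-04  1.e-04 -1.e+00] y heading -17.62 J6 0.557 F [-5.4  0.1 13.4] open 0.013 t 12.45
turn [-0.02 -0.01 -0.02]
shift cm [-0.08  0.05  0.08]
[-0.20076247  0.74790929 -0.00956455]
```

Request:
apply_moves(
  rows=[1,0,-0.03,0,0,0,0,1,0.05,0,0,0,0,0,1,0,0,0,0,0,0,1,0,0,0,0,0,0],
)

```text
time: 12.78
tcp_pos: [0.5679, 0.2157, 0.1081]
eef_rot: [0.418, 0.571, 0.417, -0.57]
ft_force: [-5.6, -1.3, 15.3]
opening: 0.0128
```

```bash
python3 - <<'E'
from h import *
goto([*tgt(0),.109],-17.6);print(sense()['ft_torque'])
fs=[wgrab('7'),wgrab('7b'),wgrab('7c')];t=sense();r=R(t);f=fs[0]
W=np.median([pts(x) for x in fs],0)
a=np.radians(-17.6);d=W-np.array([.568,.2153,0]);X=d[...,0]*np.cos(a)+d[...,1]*np.sin(a);Y=-d[...,0]*np.sin(a)+d[...,1]*np.cos(a);Z=W[...,2]
def fit(m):
    A=np.c_[X[m],Y[m],np.ones(m.sum())];z=Z[m]
    for _ in range(4):
        c=np.linalg.lstsq(A,z,rcond=None)[0];k=np.abs(A@c-z)<.003;A,z=A[k],z[k]
    return len(z),np.degrees(c[:2]).round(2),(c[2]*1000).round(2)
fin=np.isfinite(Z)
pl=fin&(np.abs(Z-.042)<.006)&(np.abs(Y)<.026)&(((X>-.07)&(X<-.015)))
pn=fin&(np.abs(Z-.042)<.006)&(np.abs(Y)<.026)&(X>.037)&(X<.073)&(np.hypot(X-.055,Y)>.018)
dk=fin&(np.abs(Z-.03)<.006)&(np.abs(X)<.095)&(np.abs(Y)>.036)&(np.abs(Y)<.056)
dn=fin&(np.abs(Z-.03)<.006)&(X>.08)&(X<.097)&(np.abs(Y)<.05)
print('plate',fit(pl|pn),'tail med',np.median(Z[pl]),'nose',np.median(Z[pn]));print('deck',fit(dk|dn),np.median(Z[dk]),np.median(Z[dn]))
cv2.imwrite('pics/c7.png',cv2.resize(f['img'][60:360,140:620],(800,500),interpolation=cv2.INTER_CUBIC)[...,::-1])
E
```

```text
tcp [0.5679 0.2157 0.1081] toolx [ 0.0011 -0.     -1.    ] y heading -17.61 J6 0.557 F [-5.6 -1.3 15.3] open 0.0128 t 12.78
turn [-0.01 -0.02 -0.06]
shift cm [-0.09  0.05  0.08]
[-0.29180832  0.92427285 -0.03766672]
plate (8363, array([-0.06,  0.03]), np.float64(41.33)) tail med 0.041515477941978074 nose 0.041275360617881174
deck (17875, array([-0.16, -0.05]), np.float64(29.5)) 0.029489227369936533 0.029334137182862083
```

View pics/c7.png

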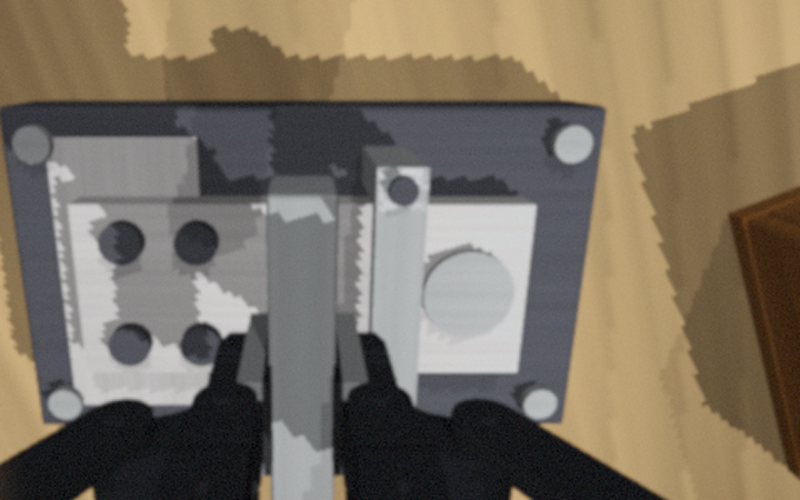

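The plate lies flat: its top is 11.8 mm above the deck against 12 mm expected, tilt within 0.1°, and the press of about 20 N is above the 12 N flush force. Handing in with the grip held.

```bash
python3 - <<'E'
from h import *
s=sense();print(s['tcp_pos'],s['ft_force'],s['opening'],s['time']);print(close_job())
E
```

```text
[0.56789566 0.21568391 0.10811406] [-6.18797477 -1.79077843 15.88470919] 0.012852201786168853 12.9333
the job is handed in; nothing more can be done
None
```

I gripped the silver jig plate by its T-handle and lifted it clear of the hooks. I then slid its nose under the keeper, lowered it over the pin and pressed it down. I handed in at 12.9 s, still gripping with 80 N and still pushing.

**Last checks**
- **Seating:** the plate top measured 11.8 mm above the deck (12 mm expected), and its tilt matched the deck within about 0.1°. The tool stopped against a hard stop after following the spring's travel.
- **Push:** the wrist reads about +16 N, so about 20 N bears on the fixture, above the 12 N needed to be flush.
- **Side force:** about 6 N remained at the pin. A 0.3 mm back-off did not clear it.
- **Measurements that disagreed:** the scene camera put the fixture about 5 mm away from the wrist-camera position. I used the wrist camera, and the pin entered without contact force.
- **Bystanders:** no unexpected contact force showed up, but I did not take a final overview picture to check that they stayed in place.

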